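Covered nut dish balanced on an upturned bowl

ROBOT

A 6-joint arm with a two-finger parallel gripper is mounted at the origin on the work surface. World frame = base frame: x ahead of the robot, y to its left, z up, the work surface at z = 0. Lengths are in m, angles in rad, forces in N, time in s.
With the tool pointing down it reaches from about 0.425 to 0.925 m from the base axis. Payload 12.5 kg.
Tool frame: the origin (TCP) lies midway between the tips of the shut fingers; the grasp point (between the pads) lies 19 mm behind it; z points along the fingers, y is the line along which they close (so a half turn about z gives the same grasp; the last joint's range is limited). The gripper opens to 85 mm and grips with 20 to 120 N. Pads are 22 mm wide; open, the fingers measure 114 mm over their backs; the gripper's body (76 mm by 85 mm) begins 54 mm behind the grasp point. The pads swing forward as they close: fully open they stand 13 mm farther back than shut.
Start: joints at [1.077, 0.491, 1.559, -0, 1.092, -0.106], TCP at [0.236, 0.579, 0.207] pointing down, gripper open.
Joint ranges: [-3.1, 3.1], [-0.84, 2.19], [0.05, 2.79], [-1.13, 4.28], [0.06, 2.93], [-2.69, 2.69]. Speed limits (rad/s): [2.22, 2.22, 2.79, 3.14, 3.14, 3.14].

INTERFACE

Orientations are given as a unit quaternion [w, x, y, z].
In Python, from workcell import robot, vision, workorder gives the robot as it stands.
- The arm moves only by the tool apply_moves, never from a script. Its argument "moves" is a list of rows, each an object of numbers: "claw": the finger opening in cm, from 0 to 8.54; "x", "y", "z": the shift along the tool's x, y, z in cm; "spin": the turn about the tool's z in units of 5 degrees (1.0 is 5 degrees). A call has 1 to 8 rows; each row shifts and turns the commanded pose from where the row before left it, along the tool's axes as they then stand; what a row does not reach is not made up. A row lasts 1/10 s, in which the tool goes at most 50 mm and 8.59 degrees, less where a joint would pass 70% of its speed; a pose out of reach is approached as far as the arm can. A call is refused whole if a number of a shift passes 5 or a number of a turn 1, either way. A call with a gripper value outside its range is refused whole. The fingers move at their own pace and stop on an object; "force" is the grip in N (left out, the last holds). Time passes only in rows, so rows that do not move let the fingers close. It gives the time, the measured TCP pose, the force, the opening and the grip force at its end, in the units of the state.
- robot.read_state(): the state, without advancing time (a new reading comes with each control period).
- vision.snapshot(name): name is "scene" or "top"; returns (picture, depth): 384x512x3 uint8, blue, green, red; 384x512 float32, m along the optical axis (not along the pixel's ray), 0 where there is no reading.
- vision.get_calibration(name): a dict with "camera_matrix" (3x3 intrinsics, pixels), "cam_to_world" (4x4, takes a point from camera to world coordinates). Camera axes: x right, y up, looking along -z (the intrinsics and any distortion apply to the point x, -y, -z); pixel columns grow to the right and rows downward; lengths in m; the calibration is good to about 2 mm. A picture is of the moment at which its call begins. get_calibration takes no time and is no camera call.
- workorder.job_done(): hands the job in; it is judged then, once.
The state is a dict: "time": time; "joints": joint angles; "qd": joint speeds; "tau": joint torques, N m; "position": TCP position; "eef_rot": TCP orientation; "ft_force": force on the tool from outside, world axes, zero at the start; "ft_torque": the same for the moment, N m; "gripper_width": finger opening in m; "finger_force": force on a finger pad.
Only numpy, scipy, OpenCV 4.12 (cv2) and the standard library are available. Lean on these libraries where they do the work, as an engineer would, in place of code of your own. Each camera call takes 0.05 s, during which the arm holds its last target. There are 200 camera calls.

TASK

Make a raised stand for the nuts: gently balance the small black notched dish on the very top of the upside-down white porcelain bowl and let go, so that it stays there by itself, close to level. Then put the knobbed steel lid on the balanced dish so that it sits fully home on the rim, still balanced and nearly level when you let go. Do not drop or press hard on the porcelain, and leave everything else on the bar where it is.

Things in the scene. Friction and masses are not known exactly. Their poses are not given: they have to be found in the camera images.
- dome: white porcelain bowl standing upside down, so that it is a smooth dome: a cap of a sphere of radius 70 mm, 133 mm wide at the table, 45 mm high, no foot. It is fixed to the surface. Origin: centre at table height, z up
- dome_apex (a point): the top point of the dome, 45 mm above the table
- dish: small round black ceramic dish like an ashtray, 60 mm outer diameter, 23 mm high, flat underside, straight side, 4 mm wall (51 mm inside at the rim), four notches in the rim, three hazelnuts fixed inside (up to 18 mm); about 130 g. Origin: centre of its underside, z up. Set on the dome it leans about 1 degree per mm that it is off centre
- dish_rim (a point): centre of the dish's mouth, at the height of the rim, 23 mm above the dish's origin
- lid: round stainless lid, about 55 g: flange 60 mm across, 4 mm thick; below it a boss 42 mm across and 4 mm deep that goes inside the dish's rim; on top an upright knob 16 mm in diameter, 26 mm tall (8 to 34 mm above the origin). Starts standing on its boss. Origin: centre of the boss's underside, z up
- lid_seat (a point): centre of the flange's underside, 4 mm above the lid's origin; comes to the dish's rim when the lid is home
- lid_knob (a point): on the knob's axis, 25 mm above the lid's origin
- decanter_left: empty glass decanter with ball stopper, about 92 mm wide, 223 mm tall, far left; origin: centre of underside; bystander
- decanter_right: the second glass decanter, 92 mm wide, 208 mm tall, far right; origin: centre of underside; bystander
- bottle: green bottle with its steel flip cap closed, 66 mm wide, 216 mm tall, on the left; origin: centre of underside; bystander
- shaker: stainless shaker, 86 mm wide, 205 mm tall, on the right; origin: centre of underside; bystander
- spare_bowl: white porcelain bowl standing the right way up (open side up), 104 mm wide, 42 mm tall, beyond the upturned one; origin: centre of underside; bystander
- jigger: small steel hourglass jigger, 38 mm wide, 60 mm tall, near the robot; origin: centre of underside; bystander
- stopper: spare glass stopper standing on its stub, ball 34 mm, 45 mm tall; origin: centre of underside; bystander
- spoon: small steel spoon 130 mm long lying flat; origin under its middle; bystander
There are look-alikes about, which are no part of the job. What is shaped like the lid but pink is not meant. Leave any pink look-alike of the dish alone.

How it is judged:
On the way, in this order (a step that is already met when the one before it is completed fails the run):
1. the dish, not touched by the gripper, balances on top of the upturned bowl, at rest and close to level, with no lid on it yet (angle between dish's own z axis and vertical below 0.15 rad and horizontal distance between dish and dome_apex below 0.012 m and height (world z) of dish between 0.042 and 0.052 m and contact force between dish and dome above 0.3 N and contact force between the fingers and dish below 0.02 N and linear speed of dish below 0.02 m/s and angular speed of dish below 0.3 rad/s and distance between lid_seat and dish_rim above 0.06 m), for 0.3 s.
2. the lid, let go, sits home on the balanced dish (angle between dish's own z axis and vertical below 0.15 rad and horizontal distance between dish and dome_apex below 0.012 m and height (world z) of dish between 0.042 and 0.052 m and contact force between dish and dome above 0.3 N and contact force between the fingers and dish below 0.02 N and linear speed of each of dish, lid below 0.02 m/s and angular speed of dish below 0.3 rad/s and distance between lid_seat and dish_rim below 0.008 m and z of lid_seat in the frame of dish below 0.0255 m and angle between the z axis of lid and the z axis of dish, either way round below 0.06 rad and contact force between the fingers and lid below 0.02 N), for 0.2 s.
At the end, for the whole second after the job is handed in: The dish rests on the top of the upturned bowl, within 12 mm of its top point in plan, leaning less than 8.6 degrees, and the lid sits home on its rim (centres within 8 mm, flange down on the rim); both let go and at rest (all of step 2); the robot touches nothing.
It fails at once if the dish is pressed hard onto the upturned bowl (over 30 N) (contact force between dish and dome above 30 N).
It fails at once if the dish or the lid is dropped (falls faster than 0.4 m/s, out of the fingers) ((contact force between the fingers and dish below 0.02 N and linear speed of dish above 0.4 m/s) or (contact force between the fingers and lid below 0.02 N and linear speed of lid above 0.4 m/s)).
It fails at once if any of the other things (decanters, bottle, shaker, upright bowl, jigger, stopper, spoon) is moved by more than 25 mm (distance of any of decanter_left, decanter_right, bottle, shaker, spare_bowl, jigger, stopper, spoon from where it was at the start of the episode above 0.025 m).
It also fails if it takes over 67 s, if anything falls off the work surface, if the arm or the gripper's body presses on something with over 40 N, if the wrist force passes 120 N, or if a joint passes its speed limit or range.

## Working session

There is one attempt and no reset: what is moved stays moved. The work goes in short steps, Python scripts to look and compute and a tool call to move; the robot and the scene stay as the last step left them, time stands still between calls to the robot, and variables do not carry over. Pictures are saved under pics/ and viewed, at most 10 in all, crops included, and the job is handed in when it is done.

Besides the shell and the picture viewer there is one more tool, called after "Emit:" as name([rows], argument=value, ...), one row to a line, values as JSON. apply_moves: Moves the arm, as the interface text tells. Its arguments: {"type":"object","properties":{"moves":{"type":"array","items":{"type":"object","properties":{"claw":{"type":"number"},"x":{"type":"number"},"y":{"type":"number"},"z":{"type":"number"},"spin":{"type":"number"}}}},"force":{"type":"number"}},"required":["moves"]}

```bash
mkdir -p pics; cat > h.py <<'E'
import numpy as np, cv2
from workcell import robot, vision, workorder
def cal(n):
    c=vision.get_calibration(n); return np.array(c["camera_matrix"]),np.array(c["cam_to_world"]),c
def pts(n,depth):
    K,T,_=cal(n); h,w=depth.shape
    u,v=np.meshgrid(np.arange(w),np.arange(h))
    P=np.stack([(u-K[0,2])/K[0,0]*depth,-(v-K[1,2])/K[1,1]*depth,-depth],-1)
    return P@T[:3,:3].T+T[:3,3]
def ray(n,u,v,z):
    K,T,_=cal(n); d=T[:3,:3]@np.array([(u-K[0,2])/K[0,0],-(v-K[1,2])/K[1,1],-1]); o=T[:3,3]
    return o+d*(z-o[2])/d[2]
E
python3 - <<'E'
from h import *
for n in("scene","top"):
    im,d=vision.snapshot(n); cv2.imwrite(f"pics/{n}0.png",cv2.resize(im,(800,600))); np.savez(f"{n}0.npz",im=im,d=d)
    print(n,cal(n))
print(robot.read_state())
E
```

```text
scene (array([[398.05557076,   0.        , 254.36690449],
       [  0.        , 398.05557076, 183.25252748],
       [  0.        ,   0.        ,   1.        ]]), array([[-0.71229984, -0.59801493,  0.3674331 ,  0.96532833],
       [ 0.70179622, -0.59897029,  0.38563798,  0.40952893],
       [-0.01053576,  0.53255303,  0.84633106,  0.95810637],
       [ 0.        ,  0.        ,  0.        ,  1.        ]]), {'camera_matrix': array([[398.05557076,   0.        , 254.36690449],
       [  0.        , 398.05557076, 183.25252748],
       [  0.        ,   0.        ,   1.        ]]), 'cam_to_world': array([[-0.71229984, -0.59801493,  0.3674331 ,  0.96532833],
       [ 0.70179622, -0.59897029,  0.38563798,  0.40952893],
       [-0.01053576,  0.53255303,  0.84633106,  0.95810637],
       [ 0.        ,  0.        ,  0.        ,  1.        ]])})
top (array([[354.18878401,   0.        , 250.44241166],
       [  0.        , 354.18878401, 196.84585294],
       [  0.        ,   0.        ,   1.        ]]), array([[ 0.00797597,  0.98700853, -0.16046977,  0.3614918 ],
       [-0.99990614,  0.00608446, -
[... 577 characters left out ...]
   ]])})
{'time': 0.1, 'joints': array([ 1.07739185e+00,  4.91514938e-01,  1.55936733e+00, -6.15166526e-06,
        1.09167088e+00, -1.05601770e-01]), 'qd': array([ 0.00041905, -0.00237061,  0.00101906,  0.00121464, -0.00093471,
       -0.00175767]), 'tau': array([ 1.99779497e-03, -6.19444871e+01, -2.62025070e+01, -8.03782495e-05,
        2.86775401e-03, -2.38806223e-05]), 'position': array([0.23623127, 0.57841584, 0.20608375]), 'eef_rot': array([-1.39086930e-04,  1.92687177e-01,  9.81260119e-01, -4.59671615e-04]), 'ft_force': array([-0.10519633,  0.11326432, -0.61175871]), 'ft_torque': array([-0.01319415,  0.00152136, -0.00857183]), 'finger_force': 0.0, 'gripper_width': 0.08561585366082283}
```

View pics/scene0.png

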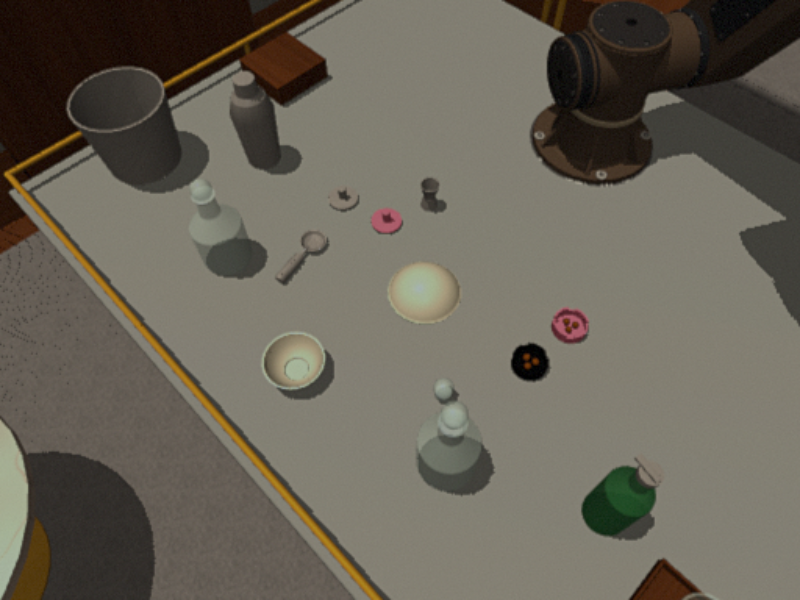

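View pics/top0.png

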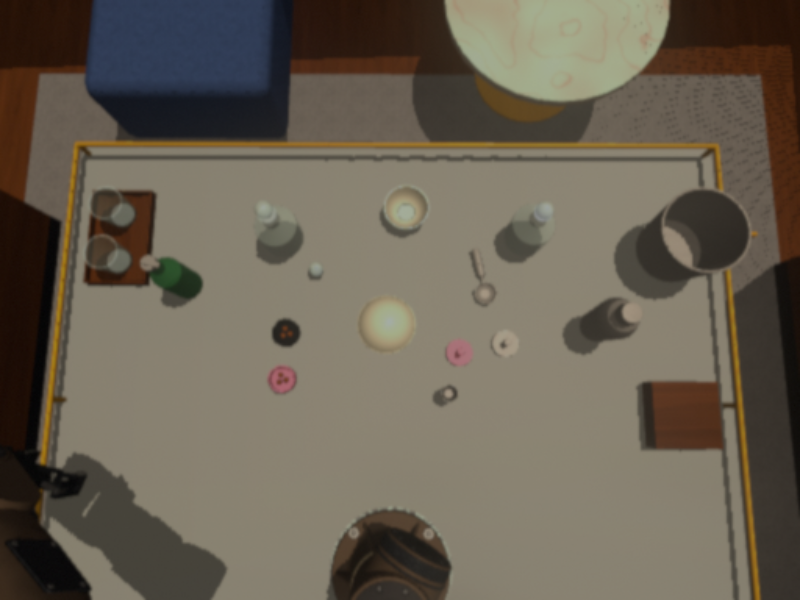

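The scene picture shows two dishes: black at (529,362) and pink at (570,325). It also shows two lids: steel grey at (343,198) and pink at (387,220). In the top view the black dish is at (286,332) and the steel lid at (505,343). The black dish and the steel lid fit the description, since the pink ones are excluded. The dome is at (424,292) in the scene view and (387,324) in the top view.

```bash
cat > m.py <<'E'
from h import *
from scipy.optimize import least_squares
def circ(P):
    r=least_squares(lambda p:np.hypot(P[:,0]-p[0],P[:,1]-p[1])-p[2],[*P.mean(0),.03],loss="soft_l1",f_scale=.002); return r.x
E
python3 - <<'E'
from m import *
D={}
for n in("scene","top"):
    f=np.load(n+"0.npz"); im,d=f["im"],f["d"]; P=pts(n,d); hsv=cv2.cvtColor(im,cv2.COLOR_BGR2HSV)
    G={"dish":((529,362),(286,332),.023,.06),"lid":((343,198),(505,343),.008,.06),"dome":((424,292),(387,324),.02,.1)}
    for k,g in G.items():
        uv=np.array(g[0 if n=="scene" else 1])*.64
        u,v=uv.astype(int); c=ray(n,*uv,g[2]); near=np.hypot(P[...,0]-c[0],P[...,1]-c[1])<g[3]
        z=P[...,2]
        print(n,k,"ray",c.round(4),"z pct",np.percentile(z[near],[1,10,50,90,99]).round(4),"hsv",hsv[v,u])
        if k=="dome":
            m=near&(z>.012); Q=P[m]
            r=least_squares(lambda p:np.linalg.norm(Q-p[:3],axis=1)-.07,[*c[:2],-.025],loss="soft_l1",f_scale=.002).x; print("  sphere",r.round(4),m.sum())
        else:
            m=near&(z>(.014 if k=="dish" else .005)); Q=P[m]; print("  mean",Q.mean(0).round(4),m.sum())
            print("  bbox mid",((Q.max(0)+Q.min(0))/2).round(4),np.ptp(Q,axis=0).round(4))
        if k=="dish":
            m2=(near&(hsv[...,2]<60)).astype(np.uint8)
            x,y=cv2.findContours(m2,0,1)[0][0][:,0].min(0),cv2.findContours(m2,0,1)[0][0][:,0].max(0); print("  dark bbox",x,y,m2.sum())
        if k=="lid":
            m=near&(z>.02); print("  knob",P[m].mean(0).round(4),m.sum())
        if k!="dome":
            w=20; cr=cv2.resize(im[v-w:v+w,u-w:u+w],(390,290),interpolation=cv2.INTER_CUBIC); D[n+k]=cr
cv2.imwrite("pics/crop.png",np.vstack([np.hstack([D["scenedish"],D["topdish"]]),np.hstack([D["scenelid"],D["toplid"]])]))
E
```

```text
scene dish ray [0.5094 0.2413 0.023 ] z pct [-0.0034 -0.0016  0.0011  0.0167  0.0243] hsv [ 10 216  26]
  mean [0.5042 0.2391 0.0196] 202
  bbox mid [0.503  0.2392 0.0204] [0.0622 0.0594 0.0126]
  dark bbox [327 220] [350 243] 408
scene lid ray [ 0.484  -0.2473  0.008 ] z pct [-0.0044 -0.002   0.0008  0.0092  0.0333] hsv [17 47 49]
  mean [ 0.4851 -0.2471  0.0114] 223
  bbox mid [ 0.4966 -0.2593  0.0206] [0.0869 0.0804 0.0311]
  knob [ 0.4839 -0.2477  0.0295] 31
scene dome ray [0.5331 0.0237 0.02  ] z pct [-0.0037 -0.0016  0.002   0.0374  0.0451] hsv [ 50  33 180]
  sphere [ 0.5241  0.0152 -0.025 ] 1185
top dish ray [0.5029 0.2351 0.023 ] z pct [-0.0057 -0.0028  0.0012  0.0134  0.0254] hsv [ 10 116  57]
  mean [0.5052 0.239  0.0205] 86
  bbox mid [0.5063 0.2375 0.0214] [0.0592 0.0589 0.0141]
  dark bbox [175 205] [190 220] 175
top lid ray [ 0.4833 -0.2512  0.008 ] z pct [-0.0056 -0.0026  0.0011  0.0087  0.0348] hsv [ 18  52 138]
  mean [ 0.4842 -0.2496  0.0106] 208
  bbox mid [ 0.4873 -0.2474  0.0233] [0.0878 0.1116 0.0366]
  knob [ 0.4843 -0.2497  0.0338] 18
top dome ray [0.5226 0.0116 0.02  ] z pct [-0.005  -0.0023  0.0025  0.0376  0.0453] hsv [ 48  22 173]
  sphere [ 0.5273  0.0147 -0.0253] 883
```

View pics/crop.png

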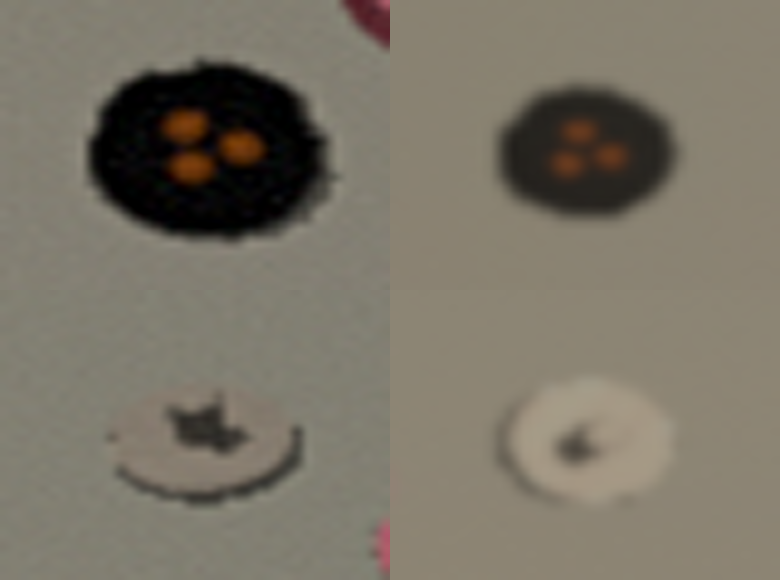

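The crop confirms the black notched dish with three nuts (205,150) and the plain steel lid (205,440). I'll square the tool up with the world axes first, then go to the dish.

Emit:
apply_moves([
  {"spin": -0.89, "claw": 8.54},
  {"spin": -0.89},
  {"spin": -0.89},
  {"spin": -0.89},
  {"spin": -0.88},
  {},
])

```text
$.moves[0]: bad value
```

Emit:
apply_moves([
  {"x": -2.7, "y": -3.4},
  {"x": -2.7, "y": -3.4},
  {"x": -2.7, "y": -3.4},
  {"x": -2.7, "y": -3.4},
  {"x": -2.7, "y": -3.4},
  {"x": -2.7, "y": -3.4},
  {"x": -2.7, "y": -3.4},
  {"x": -2.7, "y": -3.4},
])

```text
$.moves[0]: bad value
```

Emit:
apply_moves([
  {"x": -2.7, "y": -3.4},
  {"x": -2.5, "y": -3.3},
  {"z": 4},
  {"z": 4},
  {},
  {},
])

```text
$.moves[0]: bad value
```

Emit:
apply_moves([
  {"x": 0, "y": 0, "z": 0, "spin": -0.89, "claw": 8.5},
  {"x": 0, "y": 0, "z": 0, "spin": -0.89, "claw": 8.5},
  {"x": 0, "y": 0, "z": 0, "spin": -0.89, "claw": 8.5},
  {"x": 0, "y": 0, "z": 0, "spin": -0.89, "claw": 8.5},
  {"x": 0, "y": 0, "z": 0, "spin": -0.88, "claw": 8.5},
  {"x": 0, "y": 0, "z": 0, "spin": 0, "claw": 8.5},
])

```text
time: 0.7
position: [0.2362, 0.5785, 0.2063]
eef_rot: [-0.0, -0.0, 1.0, -0.0]
ft_force: [1.4, 0.1, -0.1]
gripper_width: 0.0852
finger_force: 0.0
```

Emit:
apply_moves([
  {"x": -2.7, "y": -3.4, "z": 0, "spin": 0, "claw": 8.5},
  {"x": -2.7, "y": -3.4, "z": 0, "spin": 0, "claw": 8.5},
  {"x": -2.7, "y": -3.4, "z": 0, "spin": 0, "claw": 8.5},
  {"x": -2.7, "y": -3.4, "z": 0, "spin": 0, "claw": 8.5},
  {"x": -2.7, "y": -3.4, "z": 0, "spin": 0, "claw": 8.5},
  {"x": -2.7, "y": -3.4, "z": 0, "spin": 0, "claw": 8.5},
  {"x": -2.7, "y": -3.4, "z": 0, "spin": 0, "claw": 8.5},
  {"x": -2.7, "y": -3.4, "z": 0, "spin": 0, "claw": 8.5},
])

```text
time: 1.5
position: [0.4531, 0.305, 0.2066]
eef_rot: [-0.0, 0.001, 1.0, 0.0]
ft_force: [0.2, 0.3, -0.1]
gripper_width: 0.0851
finger_force: 0.0
```

Emit:
apply_moves([
  {"x": -2.7, "y": -3.4, "z": 0, "spin": 0, "claw": 8.5},
  {"x": -2.5, "y": -3.3, "z": 0, "spin": 0, "claw": 8.5},
  {"x": 0, "y": 0, "z": 4, "spin": 0, "claw": 8.5},
  {"x": 0, "y": 0, "z": 4, "spin": 0, "claw": 8.5},
  {"x": 0, "y": 0, "z": 0, "spin": 0, "claw": 8.5},
  {"x": 0, "y": 0, "z": 0, "spin": 0, "claw": 8.5},
])

```text
time: 2.1
position: [0.5043, 0.2397, 0.1271]
eef_rot: [-0.0, 0.001, 1.0, -0.0]
ft_force: [-0.2, -0.2, 0.2]
gripper_width: 0.0851
finger_force: 0.0
```

Emit:
apply_moves([
  {"x": 0, "y": 0, "z": 4, "spin": 0, "claw": 8.5},
  {"x": 0, "y": 0, "z": 4, "spin": 0, "claw": 8.5},
  {"x": 0, "y": 0, "z": 2.4, "spin": 0, "claw": 8.5},
  {"x": 0, "y": 0, "z": 1.5, "spin": 0, "claw": 8.5},
  {"x": 0, "y": 0, "z": 0.5, "spin": 0, "claw": 8.5},
  {"x": 0, "y": 0, "z": 0, "spin": 0, "claw": 8.5},
])

```text
time: 2.7
position: [0.505, 0.2401, 0.0038]
eef_rot: [0.001, 0.0, 1.0, 0.0]
ft_force: [0.3, 0.8, -0.4]
gripper_width: 0.0853
finger_force: 0.0
```

Emit:
apply_moves([
  {"x": 0, "y": 0, "z": 0, "spin": 0, "claw": 7},
  {"x": 0, "y": 0, "z": 0, "spin": 0, "claw": 6.5},
  {"x": 0, "y": 0, "z": 0, "spin": 0, "claw": 6.2},
  {"x": 0, "y": 0, "z": 0, "spin": 0, "claw": 5.5},
  {"x": 0, "y": 0, "z": 0, "spin": 0, "claw": 5.5},
  {"x": 0, "y": 0, "z": 0, "spin": 0, "claw": 5.5},
  {"x": 0, "y": 0, "z": 0, "spin": 0, "claw": 5.5},
  {"x": 0, "y": 0, "z": 0, "spin": 0, "claw": 5.5},
], force=25)

```text
time: 3.5
position: [0.5042, 0.2395, 0.0026]
eef_rot: [-0.0, 0.0, 1.0, 0.0]
ft_force: [-0.2, 0.9, -1.3]
gripper_width: 0.0551
finger_force: 0.0
```

```bash
python3 - <<'E'
from h import *
A=[]
for n,(u,v) in(("scene",(338,232)),("top",(183,212))):
    im,d=vision.snapshot(n); A.append(cv2.resize(im[v-45:v+45,u-45:u+45],(400,400),interpolation=cv2.INTER_CUBIC))
cv2.imwrite("pics/g1.png",np.hstack(A)); s=robot.read_state(); print(s["gripper_width"],s["finger_force"],s["ft_force"])
E
```

```text
0.055306741240205584 0.0 [-0.17428894  0.67395157 -0.07249006]
```

View pics/g1.png

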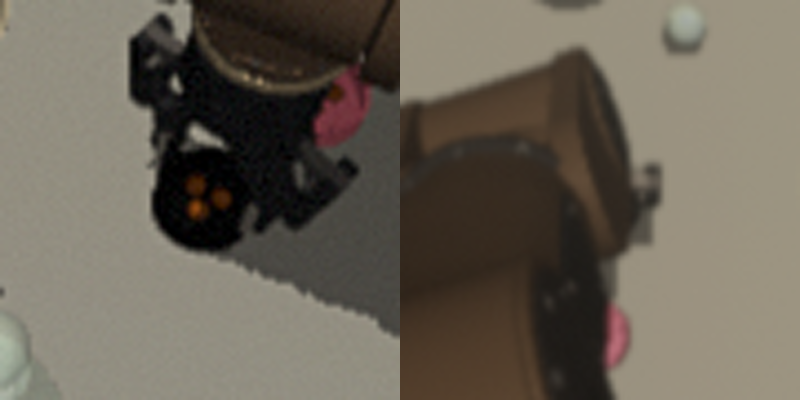

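```bash
cat >> m.py <<'E'
def nuts(im,d,n,box):
    hsv=cv2.cvtColor(im,cv2.COLOR_BGR2HSV); m=np.zeros(d.shape,bool); u,v=box
    m[v-18:v+18,u-18:u+18]=1
    m&=(hsv[...,0]<20)&(hsv[...,1]>150)&(hsv[...,2]>50)
    y,x=np.nonzero(m); return x.mean(),y.mean(),m.sum()
E
python3 - <<'E'
from m import *
f=np.load("scene0.npz"); a=nuts(f["im"],f["d"],"scene",(338,232)); im,d=vision.snapshot("scene"); b=nuts(im,d,"scene",(338,232))
print(a,b,ray("scene",*a[:2],.015),ray("scene",*b[:2],.015))
P=pts("scene",d); hsv=cv2.cvtColor(im,cv2.COLOR_BGR2HSV)
# height profile near dish
for x in (.47,.48,.49,.505,.52,.53,.54):
    print(x,[(round(y,3),round(float(np.median(P[...,2][(abs(P[...,0]-x)<.004)&(abs(P[...,1]-y)<.004)])),3)) for y in np.arange(.195,.29,.01) if ((abs(P[...,0]-x)<.004)&(abs(P[...,1]-y)<.004)).sum()])
E
```

```text
(np.float64(338.6875), np.float64(230.58333333333334), np.int64(48)) (np.float64(338.7105263157895), np.float64(231.28947368421052), np.int64(38)) [0.5028036  0.23809891 0.015     ] [0.50433607 0.23941619 0.015     ]
0.47 [(np.float64(0.195), 0.453), (np.float64(0.205), 0.451), (np.float64(0.215), 0.449), (np.float64(0.225), 0.445), (np.float64(0.235), 0.435), (np.float64(0.245), 0.426), (np.float64(0.255), 0.402), (np.float64(0.265), 0.391), (np.float64(0.275), 0.385), (np.float64(0.285), 0.391)]
0.48 [(np.float64(0.195), 0.421), (np.float64(0.205), 0.425), (np.float64(0.215), 0.424), (np.float64(0.225), 0.42), (np.float64(0.235), 0.406), (np.float64(0.245), 0.402), (np.float64(0.255), 0.392), (np.float64(0.265), 0.383), (np.float64(0.275), 0.324), (np.float64(0.285), 0.378)]
0.49 [(np.float64(0.195), 0.391), (np.float64(0.205), 0.4), (np.float64(0.215), 0.4), (np.float64(0.225), 0.4), (np.float64(0.235), 0.392), (np.float64(0.245), 0.385), (np.float64(0.255), 0.325), (np.float64(0.265), 0.326), (np.float64(0.275), 0.325), (np.float64(0.285), 0.363)]
0.505 [(np.float64(0.195), 0.324
[... 407 characters left out ...]
at64(0.245), 0.322), (np.float64(0.255), 0.321), (np.float64(0.265), 0.12), (np.float64(0.275), 0.195), (np.float64(0.285), 0.313)]
0.53 [(np.float64(0.195), 0.35), (np.float64(0.205), 0.322), (np.float64(0.215), 0.2), (np.float64(0.225), 0.319), (np.float64(0.235), 0.28), (np.float64(0.245), 0.241), (np.float64(0.255), 0.241), (np.float64(0.265), 0.202), (np.float64(0.275), 0.303), (np.float64(0.285), 0.298)]
0.54 [(np.float64(0.195), 0.336), (np.float64(0.205), 0.319), (np.float64(0.215), 0.315), (np.float64(0.225), 0.221), (np.float64(0.235), 0.217), (np.float64(0.245), 0.202), (np.float64(0.255), 0.228), (np.float64(0.265), 0.282), (np.float64(0.275), 0.284), (np.float64(0.285), -0.001)]
```

Emit:
apply_moves([
  {"x": 0, "y": 0, "z": 0, "spin": 0, "claw": 5.2},
  {"x": 0, "y": 0, "z": 0, "spin": 0, "claw": 5.2},
], force=25)

```text
time: 3.85
position: [0.5042, 0.2396, 0.0026]
eef_rot: [0.0, 0.0, 1.0, 0.0]
ft_force: [-0.0, -0.7, 0.0]
gripper_width: 0.0518
finger_force: 0.0
```

```bash
python3 - <<'E'
from m import *
im,d=vision.snapshot("scene"); P=pts("scene",d)
m=(abs(P[...,0]-.505)<.06)&(abs(P[...,1]-.24)<.09)&(P[...,2]<.1)&(P[...,2]>.012)
v,u=np.nonzero(m)
for q in np.argsort(P[m][:,2])[::6]: print(u[q],v[q],(P[m][q]*1000).round().astype(int),im[v[q],u[q]],end="; ")
A=cv2.resize(im[200:260,300:380],(800,600),interpolation=cv2.INTER_CUBIC); A=cv2.convertScaleAbs(A,alpha=2.5,beta=30); cv2.imwrite("pics/g2.png",A)
print(robot.read_state())
E
```

```text
336 241 [529 251  12] [0 0 0]; 338 236 [515 246  13] [ 3 13 28]; 338 222 [484 221  13] [12 13 12]; 331 225 [504 213  14] [0 0 0]; 335 229 [506 228  14] [ 0 26 51]; 346 240 [510 268  14] [ 8 13  7]; 337 222 [486 219  15] [0 0 0]; 336 228 [502 228  15] [12 36 66]; 341 242 [524 263  15] [0 1 4]; 338 227 [496 230  16] [ 3 26 56]; 342 231 [498 245  16] [ 5 30 66]; 344 231 [495 249  17] [ 5 27 60]; 337 228 [501 231  17] [12 34 70]; 341 230 [498 242  17] [ 2 25 58]; 344 240 [515 265  18] [0 0 0]; 336 233 [515 238  18] [ 14  60 120]; 342 240 [519 261  18] [0 0 0]; 343 222 [477 231  19] [2 0 0]; 337 229 [504 233  19] [13 37 71]; 328 232 [528 222  19] [0 0 0]; 336 240 [531 251  20] [7 1 1]; 338 220 [483 219  21] [19 21 22]; 332 237 [532 239  22] [0 0 0]; 343 220 [475 228  22] [54 62 63]; 343 221 [477 230  23] [11 13 14]; 333 237 [531 241  23] [2 1 1]; 329 225 [512 212  24] [6 8 7]; 332 236 [531 237  24] [3 9 4]; 329 226 [515 214  25] [0 0 0]; 331 223 [509 214  33] [0 0 0]; 347 238 [515 270  36] [49 54 56]; 329 222 [514 210  41] [55 61 65]; 328 222 [516 208  42] [78 86 91]; 328 220 [513 205  43
[... 1564 characters left out ...]
11 12]; {'time': 3.9, 'joints': array([ 3.25171378e-01,  6.81910500e-01,  1.89251770e+00,  1.01013691e-04,
        5.67182305e-01, -1.24541773e+00]), 'qd': array([-0.00118556,  0.00146226,  0.00011275, -0.00023032, -0.00121311,
       -0.00013087]), 'tau': array([-2.15990774e-03, -6.16428351e+01, -1.40030515e+01, -1.33702515e-04,
        5.49850502e-04,  2.96364533e-06]), 'position': array([0.50419141, 0.23954282, 0.00256995]), 'eef_rot': array([-1.71281786e-05,  1.46208676e-04,  9.99999989e-01,  2.28598756e-05]), 'ft_force': array([-0.54741215, -0.05747511,  0.41019272]), 'ft_torque': array([ 0.01877828, -0.06995865, -0.02737597]), 'finger_force': 0.0, 'gripper_width': 0.051622104017628664}
```

View pics/g2.png

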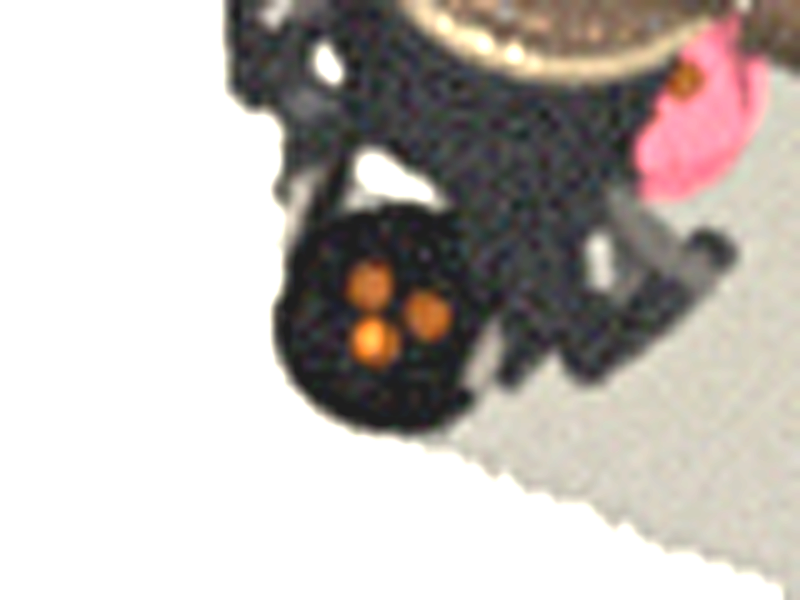

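Emit:
apply_moves([
  {"x": 0, "y": 0, "z": 0, "spin": 0, "claw": 8.5},
  {"x": 0, "y": 0, "z": 0, "spin": 0, "claw": 8.5},
  {"x": 0, "y": 0, "z": 0, "spin": 0, "claw": 8.5},
  {"x": 0, "y": 0, "z": 0.3, "spin": 0, "claw": 8.5},
  {"x": 0, "y": 0, "z": 0.3, "spin": 0, "claw": 8.5},
  {"x": 0, "y": 0, "z": 0, "spin": 0, "claw": 8.5},
])

```text
time: 4.5
position: [0.504, 0.2394, -0.0039]
eef_rot: [-0.0, 0.0, 1.0, -0.0]
ft_force: [-0.8, -0.1, 0.1]
gripper_width: 0.0853
finger_force: 0.0
```

Emit:
apply_moves([
  {"x": 0, "y": 0, "z": 0, "spin": 0, "claw": 7},
  {"x": 0, "y": 0, "z": 0, "spin": 0, "claw": 6.5},
  {"x": 0, "y": 0, "z": 0, "spin": 0, "claw": 6.2},
  {"x": 0, "y": 0, "z": 0, "spin": 0, "claw": 5.7},
  {"x": 0, "y": 0, "z": 0, "spin": 0, "claw": 5.7},
  {"x": 0, "y": 0, "z": 0, "spin": 0, "claw": 5.7},
])

```text
time: 5.1
position: [0.5043, 0.2396, -0.0033]
eef_rot: [0.0, 0.0, 1.0, 0.0]
ft_force: [0.8, 0.3, 0.1]
gripper_width: 0.0569
finger_force: 0.0
```

Emit:
apply_moves([
  {"x": 0, "y": 0, "z": 0, "spin": 0, "claw": 8.5},
  {"x": 0, "y": 0, "z": 0, "spin": 0, "claw": 8.5},
  {"x": 0, "y": 0, "z": -2, "spin": 0, "claw": 8.5},
  {"x": 0, "y": 0, "z": -4, "spin": 0, "claw": 8.5},
  {"x": 0, "y": 0, "z": -4, "spin": 0, "claw": 6},
  {"x": 0, "y": 0, "z": 0, "spin": 0, "claw": 6},
  {"x": 0, "y": 0, "z": 0, "spin": 0, "claw": 6},
])

```text
time: 5.8
position: [0.5044, 0.2396, 0.0972]
eef_rot: [0.001, 0.0, 1.0, 0.0]
ft_force: [0.5, -0.1, 0.0]
gripper_width: 0.0604
finger_force: 0.0
```

```bash
python3 - <<'E'
from m import *
im,d=vision.snapshot("scene"); P=pts("scene",d); s=robot.read_state(); print(s["position"],s["gripper_width"])
b=nuts(im,d,"scene",(338,232)); print(b)
m=(abs(P[...,0]-.505)<.06)&(abs(P[...,1]-.24)<.09)&(P[...,2]<.25)&(P[...,2]>.035)
Q=P[m]
for lo in (0.2,.24,):
    S=Q[(Q[:,1]>lo)&(Q[:,1]<lo+.04+(.05 if lo>.2 else 0))]; S=S[np.argsort(S[:,2])][::4][:18]; print((S*1000).round().astype(int).tolist())
K,T,_=cal("scene")
def pr(p):
    c=np.linalg.inv(T)@np.array([*p,1]); return K[0,0]*c[0]/-c[2]+K[0,2],K[1,1]*-c[1]/-c[2]+K[1,2]
A=im[160:250,280:400].copy(); A=cv2.convertScaleAbs(cv2.resize(A,(800,600),interpolation=cv2.INTER_CUBIC),alpha=2,beta=20)
for y in(-.03,.03):
    for dz in(0,.006,.019):
        u,v=pr(s["position"]+np.array([0,y,dz])); cv2.circle(A,(int((u-280)*800/120),int((v-160)*800/120)),4,(0,0,255),-1)
cv2.imwrite("pics/g3.png",A)
E
```

```text
[0.50387628 0.23942512 0.09620409] 0.059989289809217444
(np.float64(338.74), np.float64(230.8), np.int64(50))
[[501, 210, 128], [517, 207, 134], [497, 211, 138], [507, 210, 140], [517, 205, 142], [516, 207, 144], [498, 210, 149], [507, 210, 150], [503, 209, 153], [512, 201, 155], [516, 207, 157], [515, 205, 162], [516, 209, 165], [516, 205, 169], [516, 206, 175], [517, 210, 176], [517, 206, 180], [516, 205, 183]]
[[510, 276, 129], [516, 276, 136], [516, 270, 138], [511, 280, 140], [505, 283, 142], [510, 284, 144], [512, 279, 146], [511, 280, 150], [516, 272, 151], [512, 279, 155], [515, 276, 156], [513, 282, 160], [516, 274, 164], [516, 280, 167], [512, 286, 171], [511, 288, 172], [517, 281, 174], [512, 282, 175]]
```

View pics/g3.png

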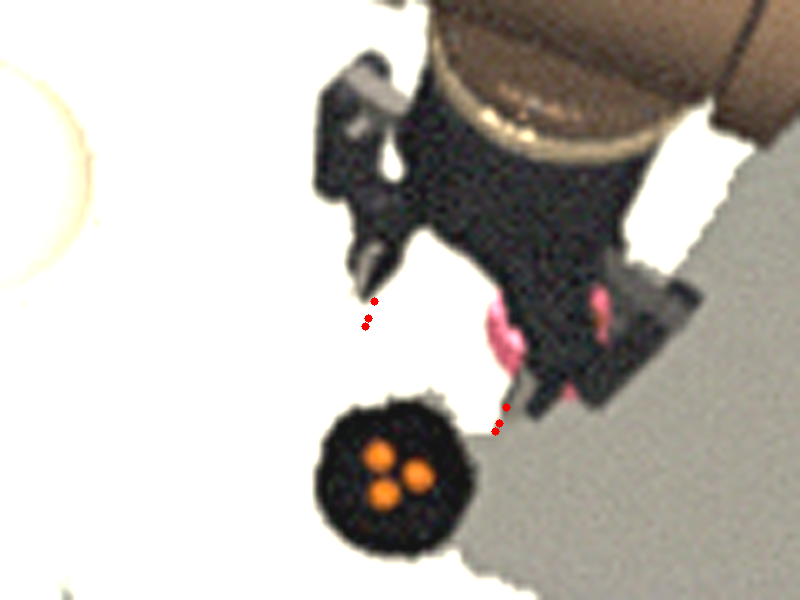

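The lowest finger points measure about 30 mm above the reported TCP, so the fingers have been closing above the dish rim. I'll go about 20 mm lower and watch the force.

Emit:
apply_moves([
  {"x": 0, "y": 0, "z": 0, "spin": 0, "claw": 8.5},
  {"x": 0, "y": 0, "z": 3, "spin": 0, "claw": 8.5},
  {"x": 0, "y": 0, "z": 4, "spin": 0, "claw": 8.5},
  {"x": 0, "y": 0, "z": 2.5, "spin": 0, "claw": 8.5},
  {"x": 0, "y": 0, "z": 1, "spin": 0, "claw": 8.5},
  {"x": 0, "y": 0, "z": 0.8, "spin": 0, "claw": 8.5},
  {"x": 0, "y": 0, "z": 0, "spin": 0, "claw": 7},
  {"x": 0, "y": 0, "z": 0, "spin": 0, "claw": 6.7},
])

```text
time: 6.65
position: [0.5046, 0.2397, -0.0157]
eef_rot: [0.0, 0.0, 1.0, 0.0]
ft_force: [0.1, 0.1, -0.7]
gripper_width: 0.067
finger_force: 0.0
```

Emit:
apply_moves([
  {"x": 0, "y": 0, "z": 0.3, "spin": 0, "claw": 6.7},
  {"x": 0, "y": 0, "z": 0.3, "spin": 0, "claw": 6.7},
  {"x": 0, "y": 0, "z": 0, "spin": 0, "claw": 6.3},
  {"x": 0, "y": 0, "z": 0, "spin": 0, "claw": 6.0},
  {"x": 0, "y": 0, "z": 0, "spin": 0, "claw": 5.7},
  {"x": 0, "y": 0, "z": 0, "spin": 0, "claw": 5.7},
])

```text
time: 7.25
position: [0.5042, 0.2394, -0.0219]
eef_rot: [0.0, 0.0, 1.0, 0.0]
ft_force: [-2.3, -2.1, 6.3]
gripper_width: 0.0587
finger_force: 25.8
```

Emit:
apply_moves([
  {"x": 0, "y": 0, "z": -0.5, "spin": 0, "claw": 5.5},
  {"x": 0, "y": 0, "z": -2, "spin": 0, "claw": 5.5},
  {"x": 0, "y": 0, "z": -4, "spin": 0, "claw": 5.5},
  {"x": 0, "y": 0, "z": -4, "spin": 0, "claw": 5.5},
  {"x": 0, "y": 0, "z": 0, "spin": 0, "claw": 5.5},
  {"x": 0, "y": 0, "z": 0, "spin": 0, "claw": 5.5},
])

```text
time: 7.85
position: [0.5044, 0.2397, 0.0834]
eef_rot: [0.001, 0.0, 1.0, 0.0]
ft_force: [-0.0, -0.7, -0.9]
gripper_width: 0.0586
finger_force: 27.7
```

```bash
python3 - <<'E'
from m import *
im,d=vision.snapshot("scene"); P=pts("scene",d); s=robot.read_state(); print(s["position"],s["gripper_width"],s["finger_force"],s["ft_force"])
A=im[160:250,280:400].copy(); A=cv2.convertScaleAbs(cv2.resize(A,(800,600),interpolation=cv2.INTER_CUBIC),alpha=2,beta=20)
cv2.imwrite("pics/g4.png",A)
c=s["position"]
m=(np.hypot(P[...,0]-c[0],P[...,1]-c[1])<.036)&(P[...,2]>.05)&(P[...,2]<.17)
hsv=cv2.cvtColor(im,cv2.COLOR_BGR2HSV); hz=m&(hsv[...,0]<20)&(hsv[...,1]>150)&(hsv[...,2]>50)
print("nuts",P[hz].mean(0),hz.sum(), np.percentile(P[hz][:,2],[10,50,90]))
z=P[m][:,2]; print(np.histogram(z,bins=np.arange(.05,.17,.005)))
Q=P[m&(P[...,2]<.135)]; print(Q.min(0),Q.max(0))
E
```

```text
[0.50388386 0.23943987 0.08236821] 0.058340717991503484 27.69871604978107 [ 0.12628481  0.06064915 -2.11194716]
nuts [0.50457048 0.24117198 0.12161804] 42 [0.11915603 0.12147392 0.12446496]
(array([  0,   0,   0,   0,   0,   0,   0,   0,   0,   0,   3,  55, 178,
        62,  90,  67,  16,   6,  11,   5,   3,   3,  11]), array([0.05 , 0.055, 0.06 , 0.065, 0.07 , 0.075, 0.08 , 0.085, 0.09 ,
       0.095, 0.1  , 0.105, 0.11 , 0.115, 0.12 , 0.125, 0.13 , 0.135,
       0.14 , 0.145, 0.15 , 0.155, 0.16 , 0.165]))
[0.4763202  0.20595526 0.10373098] [0.53468809 0.27274382 0.13444739]
```

View pics/g4.png

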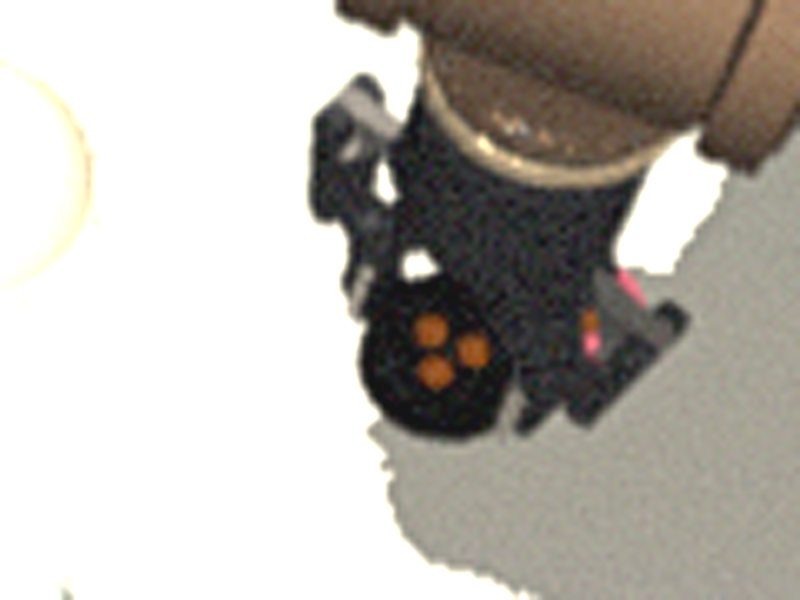

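The dish is gripped and level, with its nuts at (445,350). Next I carry it over the dome.

Emit:
apply_moves([
  {"x": -0.3, "y": -3.0, "z": 0, "spin": 0, "claw": 5.5},
  {"x": -0.3, "y": -4.0, "z": 0, "spin": 0, "claw": 5.5},
  {"x": -0.4, "y": -4.0, "z": 0, "spin": 0, "claw": 5.5},
  {"x": -0.4, "y": -4.0, "z": 0, "spin": 0, "claw": 5.5},
  {"x": -0.4, "y": -4.0, "z": 0, "spin": 0, "claw": 5.5},
  {"x": -0.25, "y": -3.45, "z": 0, "spin": 0, "claw": 5.5},
  {"x": 0, "y": 0, "z": 0, "spin": 0, "claw": 5.5},
  {"x": 0, "y": 0, "z": 0, "spin": 0, "claw": 5.5},
])

```text
time: 8.7
position: [0.524, 0.0145, 0.0814]
eef_rot: [-0.001, 0.001, 1.0, 0.0]
ft_force: [0.2, 0.2, -0.7]
gripper_width: 0.0589
finger_force: 27.7
```

```bash
cat > dm.py <<'E'
from m import *
# dish centre from depth (both cams): dark low-value points in rim height band; nuts centroid
def go():
    s=robot.read_state(); c=s["position"]; print(c.round(4),s["gripper_width"],s["finger_force"],s["ft_force"].round(2))
    for n in("scene","top"):
        im,d=vision.snapshot(n); P=pts(n,d); hsv=cv2.cvtColor(im,cv2.COLOR_BGR2HSV)
        near=(np.hypot(P[...,0]-c[0],P[...,1]-c[1])<.045)
        b=c[2]+.022
        hz=near&(hsv[...,0]<20)&(hsv[...,1]>140)&(hsv[...,2]>40)&(abs(P[...,2]-b-.012)<.02)
        m=near&(hsv[...,2]<75)&(P[...,2]>b+.004)&(P[...,2]<b+.03)
        if hz.sum(): print(n,"nuts",P[hz].mean(0).round(4),hz.sum())
        if m.sum()>10:
            Q=P[m]; x=(np.percentile(Q[:,0],[2,98])); y=np.percentile(Q[:,1],[2,98]); print(n,"dish",x.round(4),y.round(4),x.mean().round(4),y.mean().round(4))
go()
E
python3 dm.py
```

```text
[0.524  0.0145 0.0814] 0.05889284342391764 27.74498967337422 [ 0.18  0.15 -0.66]
scene nuts [0.5249 0.0158 0.1186] 39
scene dish [0.5031 0.5525] [-0.0162  0.0553] 0.5278 0.0195
```

Emit:
apply_moves([
  {"x": 0, "y": 0, "z": 2, "spin": 0, "claw": 5.5},
  {"x": 0, "y": 0, "z": 2, "spin": 0, "claw": 5.5},
  {"x": 0, "y": 0, "z": 1, "spin": 0, "claw": 5.5},
  {"x": 0, "y": 0, "z": 0.3, "spin": 0, "claw": 5.5},
  {"x": 0, "y": 0, "z": 0, "spin": 0, "claw": 5.5},
  {"x": 0, "y": 0, "z": 0, "spin": 0, "claw": 5.5},
], force=20)

```text
time: 9.4
position: [0.525, 0.0153, 0.0302]
eef_rot: [0.0, -0.0, 1.0, 0.0]
ft_force: [0.3, -0.6, -1.2]
gripper_width: 0.0585
finger_force: 27.7
```

Emit:
apply_moves([
  {"x": 0, "y": 0, "z": 0.1, "spin": 0, "claw": 5.5},
  {"x": 0, "y": 0, "z": 0.1, "spin": 0, "claw": 5.5},
  {"x": 0, "y": 0, "z": 0.05, "spin": 0, "claw": 5.5},
  {"x": 0, "y": 0, "z": 0, "spin": 0, "claw": 5.5},
])

```text
time: 9.8
position: [0.5247, 0.015, 0.0271]
eef_rot: [0.0, 0.0, 1.0, 0.0]
ft_force: [0.2, -0.1, -0.7]
gripper_width: 0.0589
finger_force: 27.7
```

Emit:
apply_moves([
  {"x": 0, "y": 0, "z": 0.05, "spin": 0, "claw": 5.5},
  {"x": 0, "y": 0, "z": 0, "spin": 0, "claw": 5.5},
])

```text
time: 10.0
position: [0.5247, 0.015, 0.0266]
eef_rot: [0.0, 0.0, 1.0, 0.0]
ft_force: [0.3, 0.4, -0.5]
gripper_width: 0.0584
finger_force: 27.7
```

Emit:
apply_moves([
  {"x": 0, "y": 0, "z": 0.1, "spin": 0, "claw": 5.5},
  {"x": 0, "y": 0, "z": 0.05, "spin": 0, "claw": 5.5},
  {"x": 0, "y": 0, "z": 0, "spin": 0, "claw": 5.5},
])

```text
time: 10.3
position: [0.5246, 0.015, 0.025]
eef_rot: [-0.0, 0.0, 1.0, 0.0]
ft_force: [0.6, 0.4, -0.4]
gripper_width: 0.0583
finger_force: 27.7
```

Emit:
apply_moves([
  {"x": 0, "y": 0, "z": 0.05, "spin": 0, "claw": 5.5},
  {"x": 0, "y": 0, "z": 0, "spin": 0, "claw": 5.5},
])

```text
time: 10.5
position: [0.5246, 0.015, 0.0245]
eef_rot: [-0.0, 0.0, 1.0, 0.0]
ft_force: [-0.0, -0.5, -1.2]
gripper_width: 0.0588
finger_force: 27.7
```

Emit:
apply_moves([
  {"x": 0, "y": 0, "z": 0.05, "spin": 0, "claw": 5.5},
  {"x": 0, "y": 0, "z": 0, "spin": 0, "claw": 5.5},
])

```text
time: 10.7
position: [0.5246, 0.015, 0.024]
eef_rot: [0.0, 0.0, 1.0, 0.0]
ft_force: [-0.5, 0.1, -0.7]
gripper_width: 0.0586
finger_force: 27.7
```

Emit:
apply_moves([
  {"x": 0, "y": 0, "z": 0.05, "spin": 0, "claw": 5.5},
  {"x": 0, "y": 0, "z": 0, "spin": 0, "claw": 5.5},
])

```text
time: 10.9
position: [0.5246, 0.015, 0.0235]
eef_rot: [-0.0, 0.0, 1.0, 0.0]
ft_force: [-0.0, -0.8, -0.7]
gripper_width: 0.0585
finger_force: 27.7
```

Emit:
apply_moves([
  {"x": 0, "y": 0, "z": 0.03, "spin": 0, "claw": 5.5},
  {"x": 0, "y": 0, "z": 0, "spin": 0, "claw": 5.5},
])

```text
time: 11.1
position: [0.5246, 0.015, 0.0233]
eef_rot: [-0.0, 0.0, 1.0, 0.0]
ft_force: [-0.1, 0.8, -0.7]
gripper_width: 0.0588
finger_force: 27.7
```

Emit:
apply_moves([
  {"x": 0, "y": 0, "z": 0.03, "spin": 0, "claw": 5.5},
  {"x": 0, "y": 0, "z": 0, "spin": 0, "claw": 5.5},
])

```text
time: 11.3
position: [0.5247, 0.015, 0.0231]
eef_rot: [0.0, 0.0, 1.0, 0.0]
ft_force: [-0.5, -0.8, 1.3]
gripper_width: 0.0587
finger_force: 27.9
```

Emit:
apply_moves([
  {"x": 0, "y": 0, "z": 0.03, "spin": 0, "claw": 5.5},
  {"x": 0, "y": 0, "z": 0, "spin": 0, "claw": 5.5},
])

```text
time: 11.5
position: [0.5248, 0.015, 0.023]
eef_rot: [0.0, 0.0, 1.0, 0.0]
ft_force: [-1.3, -0.2, 5.3]
gripper_width: 0.0588
finger_force: 28.2
```

Emit:
apply_moves([
  {"x": 0, "y": 0, "z": 0.03, "spin": 0, "claw": 5.5},
  {"x": 0, "y": 0, "z": 0, "spin": 0, "claw": 5.5},
])

```text
time: 11.7
position: [0.5248, 0.015, 0.023]
eef_rot: [0.0, 0.0, 1.0, 0.0]
ft_force: [-1.2, 0.2, 9.3]
gripper_width: 0.0586
finger_force: 28.5
```

Emit:
apply_moves([
  {"x": 0, "y": 0, "z": -0.06, "spin": 0, "claw": 5.5},
  {"x": 0, "y": 0, "z": 0, "spin": 0, "claw": 5.5},
])

```text
time: 11.9
position: [0.5247, 0.015, 0.023]
eef_rot: [0.0, 0.0, 1.0, 0.0]
ft_force: [-0.1, 1.1, 2.4]
gripper_width: 0.0584
finger_force: 28.0
```

Emit:
apply_moves([
  {"x": 0, "y": 0, "z": 0, "spin": 0, "claw": 5.9},
  {"x": 0, "y": 0, "z": 0, "spin": 0, "claw": 6.1},
  {"x": 0, "y": 0, "z": 0, "spin": 0, "claw": 6.3},
  {"x": 0, "y": 0, "z": 0, "spin": 0, "claw": 7},
  {"x": 0, "y": 0, "z": 0, "spin": 0, "claw": 8.5},
  {"x": 0, "y": 0, "z": 0, "spin": 0, "claw": 8.5},
  {"x": 0, "y": 0, "z": 0, "spin": 0, "claw": 8.5},
])

```text
time: 12.6
position: [0.5247, 0.015, 0.023]
eef_rot: [0.0, 0.0, 1.0, 0.0]
ft_force: [-0.3, -0.3, -0.6]
gripper_width: 0.085
finger_force: 0.0
```

```bash
python3 dm.py
```

```text
[0.5247 0.015  0.023 ] 0.08503101269965778 0.0 [-0.32 -0.25 -0.56]
scene nuts [0.5242 0.0155 0.0599] 41
scene dish [0.4974 0.5528] [-0.0267  0.0445] 0.5251 0.0089
```

Emit:
apply_moves([
  {"x": 0, "y": 0, "z": -1, "spin": 0, "claw": 8.5},
  {"x": 0, "y": 0, "z": -2, "spin": 0, "claw": 8.5},
  {"x": 0, "y": 0, "z": -4, "spin": 0, "claw": 8.5},
  {"x": 0, "y": 0, "z": -4, "spin": 0, "claw": 8.5},
  {"x": 0.6, "y": -4, "z": -1, "spin": 0, "claw": 8.5},
  {"x": 0.6, "y": -4.5, "z": 0, "spin": 0, "claw": 8.5},
  {"x": 0.6, "y": -4.5, "z": 0, "spin": 0, "claw": 8.5},
  {"x": 0.6, "y": -4.5, "z": 0, "spin": 0, "claw": 8.5},
])

```text
time: 13.5
position: [0.5001, -0.1615, 0.1441]
eef_rot: [0.001, -0.0, 1.0, -0.0]
ft_force: [0.7, 0.6, -0.2]
gripper_width: 0.085
finger_force: 0.0
```

Emit:
apply_moves([
  {"x": 0.6, "y": -4.5, "z": 0, "spin": 0, "claw": 8.5},
  {"x": 0.8, "y": -4.35, "z": 0, "spin": 0, "claw": 8.5},
  {"x": 0, "y": 0, "z": 0, "spin": 0, "claw": 8.5},
  {"x": 0, "y": 0, "z": 0, "spin": 0, "claw": 8.5},
])

```text
time: 13.9
position: [0.4861, -0.2491, 0.1434]
eef_rot: [0.0, 0.001, 1.0, 0.0]
ft_force: [0.3, 0.8, 0.7]
gripper_width: 0.085
finger_force: 0.0
```

```bash
python3 - <<'E'
from m import *
print(robot.read_state()["position"])
A=[]
for n,(u,v) in(("scene",(272,187)),("top",(247,207))):
    im,d=vision.snapshot(n); P=pts(n,d); hsv=cv2.cvtColor(im,cv2.COLOR_BGR2HSV)
    near=np.hypot(P[...,0]-.525,P[...,1]-.015)<.05
    m=near&(hsv[...,2]<75)&(P[...,2]>.04)&(P[...,2]<.08); Q=P[m]
    x=np.percentile(Q[:,0],[1,99]);y=np.percentile(Q[:,1],[1,99]);print(n,x,y,x.mean(),y.mean(),m.sum())
    r=near&(P[...,2]>.058); R=P[r]; R=R[np.hypot(R[:,0]-x.mean(),R[:,1]-y.mean())>.024]
    a=np.linalg.lstsq(np.c_[R[:,:2]-[.525,.015],np.ones(len(R))],R[:,2],rcond=None)[0]; print("tilt",a,len(R))
    A.append(cv2.resize(im[v-40:v+40,u-40:u+40],(400,400),interpolation=cv2.INTER_CUBIC))
cv2.imwrite("pics/p1.png",cv2.convertScaleAbs(np.hstack(A),alpha=1.3))
E
```

```text
[ 0.48612499 -0.24911496  0.14338362]
scene [0.49584956 0.55270013] [-0.01199552  0.04534011] 0.5242748463460811 0.016672297712648408 373
tilt [-0.00372048 -0.00379107  0.06520874] 146
top [0.4971377 0.5504337] [-0.0103393   0.04029674] 0.5237856959731373 0.014978719549217884 149
tilt [-0.00146086  0.01858752  0.06638325] 71
```

View pics/p1.png

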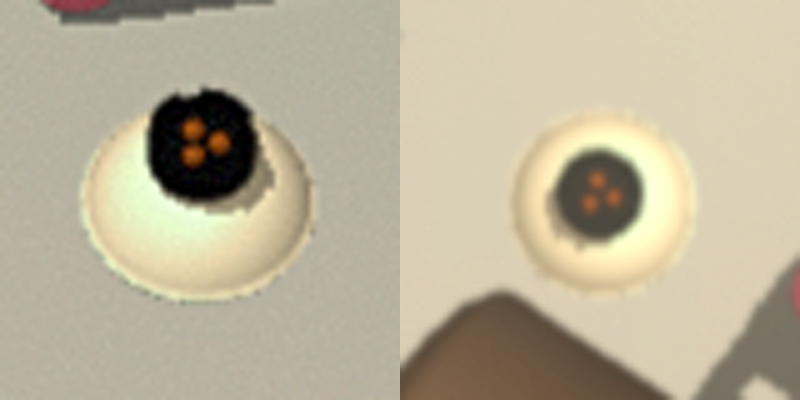

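The picture shows the dish balanced and level on the dome, with its nuts at (203,145) and (600,195). Before gripping the knob I'll measure the finger tip height at a narrow opening.

Emit:
apply_moves([
  {"x": 0, "y": 0, "z": 0, "spin": 0, "claw": 1.7},
  {"x": 0, "y": 0, "z": 0, "spin": 0, "claw": 1.7},
  {"x": 0, "y": 0, "z": 0, "spin": 0, "claw": 1.7},
  {"x": 0, "y": 0, "z": 0, "spin": 0, "claw": 1.7},
  {"x": 0, "y": 0, "z": 0, "spin": 0, "claw": 1.7},
])

```text
time: 14.5
position: [0.4866, -0.2482, 0.143]
eef_rot: [0.0, 0.0, 1.0, 0.0]
ft_force: [-1.3, 0.2, 0.1]
gripper_width: 0.0169
finger_force: 0.0
```

```bash
python3 - <<'E'
from m import *
s=robot.read_state(); c=s["position"]; print(c,s["gripper_width"])
for n in("scene","top"):
    im,d=vision.snapshot(n); P=pts(n,d)
    m=(np.hypot(P[...,0]-c[0],P[...,1]-c[1])<.03)&(P[...,2]>.06)&(P[...,2]<.3); Q=P[m]
    if len(Q): Q=Q[np.argsort(Q[:,2])]; print(n,len(Q),(Q[:40:2]*1000).round().astype(int).tolist())
    k=(np.hypot(P[...,0]-.4845,P[...,1]+.2485)<.045)&(P[...,2]<.05); L=P[k&(P[...,2]>.018)]; F=P[k&(P[...,2]>.006)&(P[...,2]<.014)]
    if len(L): print("knob",L.mean(0),len(L))
    if len(F): print("flange",np.percentile(F,[2,98],axis=0).mean(0))
E
```

```text
[ 0.48662218 -0.24824912  0.14296801] 0.0168951786148089
scene 395 [[481, -232, 168], [496, -257, 169], [494, -259, 170], [488, -258, 170], [492, -253, 173], [498, -237, 173], [493, -230, 175], [498, -261, 175], [493, -234, 176], [492, -227, 177], [492, -231, 177], [489, -227, 178], [492, -256, 178], [482, -230, 178], [481, -228, 179], [491, -227, 179], [488, -228, 180], [494, -232, 181], [498, -257, 182], [499, -231, 182]]
knob [ 0.48432414 -0.24749998  0.02961021] 32
flange [ 0.48288606 -0.24836888  0.00954998]
flange [ 0.48855474 -0.21617087  0.00618195]
```

Emit:
apply_moves([
  {"x": 0.2, "y": 0, "z": 0, "spin": 0, "claw": 5},
  {"x": 0, "y": 0, "z": 0, "spin": 0, "claw": 5},
  {"x": 0, "y": 0, "z": 4, "spin": 0, "claw": 5},
  {"x": 0, "y": 0, "z": 4, "spin": 0, "claw": 5},
  {"x": 0, "y": 0, "z": 4, "spin": 0, "claw": 5},
  {"x": 0, "y": 0, "z": 2, "spin": 0, "claw": 5},
  {"x": 0, "y": 0, "z": 1.3, "spin": 0, "claw": 5},
  {"x": 0, "y": 0, "z": 0, "spin": 0, "claw": 5},
])

```text
time: 15.4
position: [0.4841, -0.2482, -0.0112]
eef_rot: [-0.001, 0.0, 1.0, 0.001]
ft_force: [-0.1, -0.7, -0.2]
gripper_width: 0.0499
finger_force: 0.0
```

Emit:
apply_moves([
  {"x": 0, "y": 0, "z": 0, "spin": 0, "claw": 3.5},
  {"x": 0, "y": 0, "z": 0, "spin": 0, "claw": 2.2},
  {"x": 0, "y": 0, "z": 0, "spin": 0, "claw": 1.8},
  {"x": 0, "y": 0, "z": 0, "spin": 0, "claw": 1.2},
  {"x": 0, "y": 0, "z": 0, "spin": 0, "claw": 1.2},
  {"x": 0, "y": 0, "z": 0, "spin": 0, "claw": 1.2},
  {"x": 0, "y": 0, "z": 0, "spin": 0, "claw": 1.2},
], force=25)

```text
time: 16.1
position: [0.4851, -0.2488, -0.0088]
eef_rot: [0.001, 0.0, 1.0, -0.001]
ft_force: [-1.4, 0.7, 6.8]
gripper_width: 0.0149
finger_force: 24.3
```

Emit:
apply_moves([
  {"x": 0, "y": 0, "z": -0.5, "spin": 0, "claw": 1.2},
  {"x": 0, "y": 0, "z": -2, "spin": 0, "claw": 1.2},
  {"x": 0, "y": 0, "z": -3.5, "spin": 0, "claw": 1.2},
  {"x": 0, "y": 0, "z": -4, "spin": 0, "claw": 1.2},
  {"x": 0, "y": 0, "z": -2, "spin": 0, "claw": 1.2},
  {"x": 0, "y": 0, "z": 0, "spin": 0, "claw": 1.2},
  {"x": 0, "y": 0, "z": 0, "spin": 0, "claw": 1.2},
])

```text
time: 16.8
position: [0.4844, -0.2483, 0.1102]
eef_rot: [0.0, 0.0, 1.0, -0.0]
ft_force: [-0.4, 0.4, -0.0]
gripper_width: 0.0145
finger_force: 24.4
```

```bash
cat > lm.py <<'E'
from m import *
def go(save=None):
    s=robot.read_state(); c=s["position"]; print(c.round(4),s["gripper_width"],s["finger_force"],s["ft_force"].round(2))
    im,d=vision.snapshot("scene"); P=pts("scene",d); b=c[2]+.009
    m=(np.hypot(P[...,0]-c[0],P[...,1]-c[1])<.036)&(abs(P[...,2]-b-.007)<.009); Q=P[m]
    x=np.percentile(Q[:,0],[1,99]);y=np.percentile(Q[:,1],[1,99]); print("flange",x.round(4),y.round(4),x.mean().round(4),y.mean().round(4),len(Q),np.percentile(Q[:,2],[5,50,95]).round(4))
    R=Q[Q[:,2]>b+.003]; a=np.linalg.lstsq(np.c_[R[:,:2]-c[:2],np.ones(len(R))],R[:,2],rcond=None)[0]; print("tilt",a.round(4))
    if save:
        v,u=np.nonzero(m); u,v=int(u.mean()),int(v.mean()); cv2.imwrite(save,cv2.convertScaleAbs(cv2.resize(im[v-45:v+45,u-60:u+60],(800,600),interpolation=cv2.INTER_CUBIC),alpha=1.6))
import sys; go(*sys.argv[1:])
E
python3 lm.py pics/l1.png
```

```text
[ 0.4844 -0.2483  0.1102] 0.014450716874339525 24.430371522903442 [-0.36  0.4  -0.03]
flange [0.4546 0.5115] [-0.2718 -0.2186] 0.4831 -0.2452 180 [0.1242 0.1269 0.1297]
tilt [-0.011  -0.0061  0.1271]
```

View pics/l1.png

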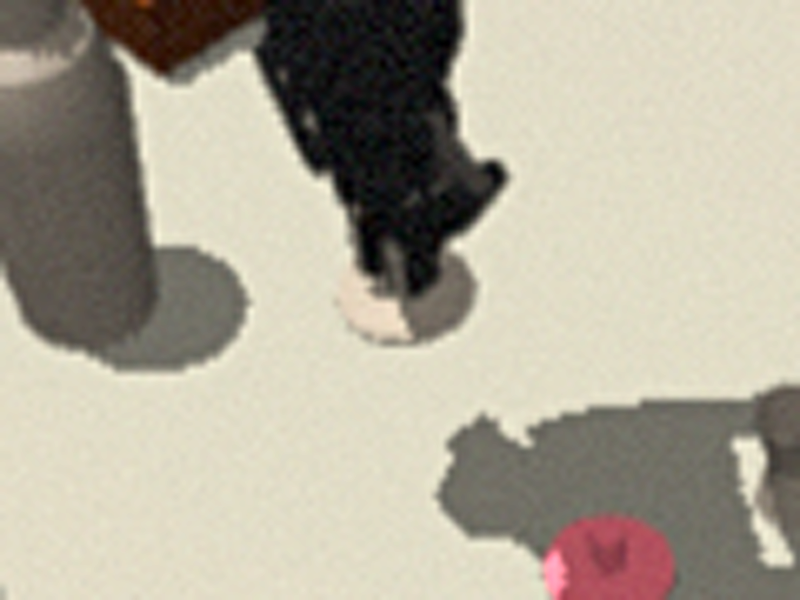

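The lid is held level at (405,300). I'll carry it over the dish.

Emit:
apply_moves([
  {"x": -0.5, "y": 3, "z": 0, "spin": 0, "claw": 1.2},
  {"x": -0.6, "y": 4, "z": 0, "spin": 0, "claw": 1.2},
  {"x": -0.6, "y": 4, "z": 0, "spin": 0, "claw": 1.2},
  {"x": -0.6, "y": 4, "z": 0, "spin": 0, "claw": 1.2},
  {"x": -0.6, "y": 4, "z": 0, "spin": 0, "claw": 1.2},
  {"x": -0.6, "y": 4, "z": 0, "spin": 0, "claw": 1.2},
  {"x": -0.53, "y": 3.33, "z": 0, "spin": 0, "claw": 1.2},
  {"x": 0, "y": 0, "z": 0, "spin": 0, "claw": 1.2},
])

```text
time: 17.65
position: [0.5245, 0.0181, 0.1086]
eef_rot: [-0.001, -0.002, 1.0, 0.0]
ft_force: [-0.6, -0.5, -0.4]
gripper_width: 0.0146
finger_force: 24.5
```

Emit:
apply_moves([
  {"x": 0, "y": 0, "z": 0, "spin": 0, "claw": 1.2},
  {"x": 0, "y": 0, "z": 0, "spin": 0, "claw": 1.2},
])

```text
time: 17.85
position: [0.5246, 0.0142, 0.1093]
eef_rot: [-0.001, 0.0, 1.0, 0.0]
ft_force: [-0.0, 0.0, 0.2]
gripper_width: 0.0151
finger_force: 24.5
```

```bash
python3 lm.py
```

```text
[0.5246 0.0142 0.1093] 0.01511401355188984 24.534803330898285 [-0.03  0.02  0.18]
flange [0.5004 0.5511] [-0.0122  0.0437] 0.5258 0.0158 201 [0.1233 0.1261 0.1283]
tilt [0.0047 0.0008 0.126 ]
```

Emit:
apply_moves([
  {"x": 0, "y": 0.05, "z": 1.5, "spin": 0, "claw": 1.2},
  {"x": 0, "y": 0, "z": 1.5, "spin": 0, "claw": 1.2},
  {"x": 0, "y": 0, "z": 1.2, "spin": 0, "claw": 1.2},
  {"x": 0, "y": 0, "z": 0.5, "spin": 0, "claw": 1.2},
  {"x": 0, "y": 0, "z": 0.2, "spin": 0, "claw": 1.2},
  {"x": 0, "y": 0, "z": 0, "spin": 0, "claw": 1.2},
  {"x": 0, "y": 0, "z": 0, "spin": 0, "claw": 1.2},
])

```text
time: 18.6
position: [0.5252, 0.0152, 0.0614]
eef_rot: [0.0, 0.0, 1.0, 0.0]
ft_force: [0.5, -0.4, -0.7]
gripper_width: 0.0153
finger_force: 24.5
```

Emit:
apply_moves([
  {"x": 0, "y": 0, "z": 0.1, "spin": 0, "claw": 1.2},
  {"x": 0, "y": 0, "z": 0.05, "spin": 0, "claw": 1.2},
  {"x": 0, "y": 0, "z": 0, "spin": 0, "claw": 1.2},
])

```text
time: 18.9
position: [0.525, 0.0154, 0.0596]
eef_rot: [0.0, 0.0, 1.0, 0.0]
ft_force: [-0.3, -0.0, -0.0]
gripper_width: 0.0148
finger_force: 24.5
```

Emit:
apply_moves([
  {"x": 0, "y": 0, "z": 0.1, "spin": 0, "claw": 1.2},
  {"x": 0, "y": 0, "z": 0, "spin": 0, "claw": 1.2},
])

```text
time: 19.1
position: [0.5249, 0.0153, 0.0584]
eef_rot: [-0.0, 0.0, 1.0, 0.0]
ft_force: [0.6, -0.1, -1.2]
gripper_width: 0.0146
finger_force: 24.5
```

Emit:
apply_moves([
  {"x": 0, "y": 0, "z": 0.1, "spin": 0, "claw": 1.2},
  {"x": 0, "y": 0, "z": 0, "spin": 0, "claw": 1.2},
  {"x": 0, "y": 0, "z": 0, "spin": 0, "claw": 1.2},
])

```text
time: 19.4
position: [0.525, 0.0153, 0.0575]
eef_rot: [-0.0, 0.0, 1.0, 0.0]
ft_force: [-0.5, -0.3, -0.9]
gripper_width: 0.0144
finger_force: 24.5
```

Emit:
apply_moves([
  {"x": 0, "y": 0, "z": 0.05, "spin": 0, "claw": 1.2},
  {"x": 0, "y": 0, "z": 0, "spin": 0, "claw": 1.2},
  {"x": 0, "y": 0, "z": 0, "spin": 0, "claw": 1.2},
])

```text
time: 19.7
position: [0.525, 0.0153, 0.057]
eef_rot: [0.0, 0.0, 1.0, 0.0]
ft_force: [-0.1, 0.6, -0.5]
gripper_width: 0.015
finger_force: 24.5
```

Emit:
apply_moves([
  {"x": 0, "y": 0, "z": 0.05, "spin": 0, "claw": 1.2},
  {"x": 0, "y": 0, "z": 0, "spin": 0, "claw": 1.2},
  {"x": 0, "y": 0, "z": 0, "spin": 0, "claw": 1.2},
])

```text
time: 20.0
position: [0.525, 0.0153, 0.0565]
eef_rot: [0.0, 0.0, 1.0, 0.0]
ft_force: [0.1, 0.6, -0.6]
gripper_width: 0.0148
finger_force: 24.5
```

Emit:
apply_moves([
  {"x": 0, "y": 0, "z": 0.05, "spin": 0, "claw": 1.2},
  {"x": 0, "y": 0, "z": 0, "spin": 0, "claw": 1.2},
  {"x": 0, "y": 0, "z": 0, "spin": 0, "claw": 1.2},
])

```text
time: 20.3
position: [0.5249, 0.0153, 0.056]
eef_rot: [-0.0, 0.0, 1.0, 0.0]
ft_force: [0.3, -0.4, 0.9]
gripper_width: 0.0149
finger_force: 24.5
```

Emit:
apply_moves([
  {"x": 0, "y": 0, "z": 0.04, "spin": 0, "claw": 1.2},
  {"x": 0, "y": 0, "z": 0, "spin": 0, "claw": 1.2},
  {"x": 0, "y": 0, "z": 0, "spin": 0, "claw": 1.2},
])

```text
time: 20.6
position: [0.525, 0.0153, 0.0556]
eef_rot: [0.0, 0.0, 1.0, 0.0]
ft_force: [0.0, 0.0, -0.1]
gripper_width: 0.0153
finger_force: 24.5
```

Emit:
apply_moves([
  {"x": 0, "y": 0, "z": 0.04, "spin": 0, "claw": 1.2},
  {"x": 0, "y": 0, "z": 0, "spin": 0, "claw": 1.2},
  {"x": 0, "y": 0, "z": 0, "spin": 0, "claw": 1.2},
])

```text
time: 20.9
position: [0.525, 0.0153, 0.0552]
eef_rot: [0.0, 0.0, 1.0, 0.0]
ft_force: [-0.4, 0.5, -0.1]
gripper_width: 0.0145
finger_force: 24.5
```

Emit:
apply_moves([
  {"x": 0, "y": 0, "z": 0.03, "spin": 0, "claw": 1.2},
  {"x": 0, "y": 0, "z": 0, "spin": 0, "claw": 1.2},
  {"x": 0, "y": 0, "z": 0, "spin": 0, "claw": 1.2},
])

```text
time: 21.2
position: [0.525, 0.0153, 0.0551]
eef_rot: [0.0, 0.0, 1.0, 0.0]
ft_force: [-0.8, -0.4, 3.1]
gripper_width: 0.0149
finger_force: 24.8
```

Emit:
apply_moves([
  {"x": 0, "y": 0, "z": 0.03, "spin": 0, "claw": 1.2},
  {"x": 0, "y": 0, "z": 0, "spin": 0, "claw": 1.2},
  {"x": 0, "y": 0, "z": 0, "spin": 0, "claw": 1.2},
])

```text
time: 21.5
position: [0.5252, 0.0153, 0.055]
eef_rot: [0.0, 0.0, 1.0, 0.0]
ft_force: [0.2, -0.4, 6.6]
gripper_width: 0.0147
finger_force: 25.2
```

Emit:
apply_moves([
  {"x": 0, "y": 0, "z": -0.04, "spin": 0, "claw": 1.2},
  {"x": 0, "y": 0, "z": 0, "spin": 0, "claw": 1.2},
  {"x": 0, "y": 0, "z": 0, "spin": 0, "claw": 1.5},
  {"x": 0, "y": 0, "z": 0, "spin": 0, "claw": 1.7},
  {"x": 0, "y": 0, "z": 0, "spin": 0, "claw": 2.0},
  {"x": 0, "y": 0, "z": 0, "spin": 0, "claw": 3.0},
  {"x": 0, "y": 0, "z": 0, "spin": 0, "claw": 5},
  {"x": 0, "y": 0, "z": 0, "spin": 0, "claw": 5},
])

```text
time: 22.3
position: [0.5249, 0.0153, 0.0549]
eef_rot: [-0.0, 0.0, 1.0, 0.0]
ft_force: [-0.1, 0.7, -0.4]
gripper_width: 0.0501
finger_force: 0.0
```

Emit:
apply_moves([
  {"x": 0, "y": 0, "z": 0, "spin": 0, "claw": 5},
  {"x": 0, "y": 0, "z": 0, "spin": 0, "claw": 5},
  {"x": 0, "y": 0, "z": 0, "spin": 0, "claw": 5},
])

```text
time: 22.6
position: [0.5249, 0.0153, 0.055]
eef_rot: [0.0, 0.0, 1.0, 0.0]
ft_force: [-0.4, 0.0, 0.5]
gripper_width: 0.0497
finger_force: 0.0
```

Emit:
apply_moves([
  {"x": 0, "y": 0, "z": -1, "spin": 0, "claw": 5},
  {"x": 0, "y": 0, "z": -2, "spin": 0, "claw": 5},
  {"x": 0, "y": 0, "z": -4, "spin": 0, "claw": 5},
  {"x": 0, "y": 0, "z": -3, "spin": 0, "claw": 5},
  {"x": 0, "y": 4, "z": 0, "spin": 0, "claw": 5},
  {"x": 0, "y": 4, "z": 0, "spin": 0, "claw": 5},
  {"x": 0, "y": 4, "z": 0, "spin": 0, "claw": 5},
  {"x": 0, "y": 4, "z": 0, "spin": 0, "claw": 5},
])

```text
time: 23.4
position: [0.5248, 0.1768, 0.156]
eef_rot: [0.0, 0.0, 1.0, 0.0]
ft_force: [1.0, -0.5, -0.1]
gripper_width: 0.0501
finger_force: 0.0
```

```bash
python3 - <<'E'
from m import *
A=[]
for n,(u,v) in(("scene",(272,187)),("top",(247,207))):
    im,d=vision.snapshot(n); P=pts(n,d)
    m=(np.hypot(P[...,0]-.525,P[...,1]-.015)<.04)&(P[...,2]>.063)&(P[...,2]<.08); Q=P[m]
    x=np.percentile(Q[:,0],[1,99]);y=np.percentile(Q[:,1],[1,99]);print(n,x.mean(),y.mean(),np.ptp(x),np.ptp(y),np.median(Q[:,2]))
    R=Q[Q[:,2]>.067]; print("tilt",np.linalg.lstsq(np.c_[R[:,:2]-[.525,.015],np.ones(len(R))],R[:,2],rcond=None)[0].round(4))
    A.append(cv2.resize(im[v-40:v+40,u-40:u+40],(400,400),interpolation=cv2.INTER_CUBIC))
cv2.imwrite("pics/p2.png",cv2.convertScaleAbs(np.hstack(A),alpha=1.1))
print(robot.read_state()["time"])
E
```

```text
scene 0.5229692644096299 0.016962660166797254 0.0581392900332795 0.05681105725120411 0.0717469216425205
tilt [ 0.0177 -0.0088  0.072 ]
top 0.5257096954641441 0.014583433396866477 0.05732340806378383 0.056602259200112595 0.07135978311393854
tilt [ 0.0126 -0.0098  0.0714]
23.5
```

View pics/p2.png

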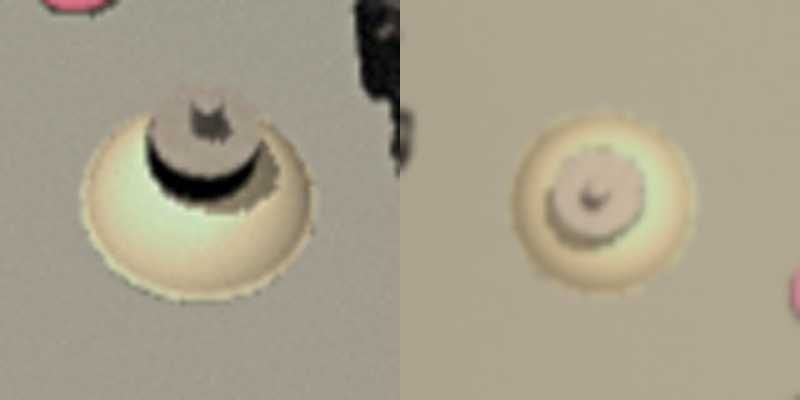

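The lid sits home and level at (205,130) and (598,193), with its flange top at 72 mm as expected. I'll let the arm settle and hand in.

Emit:
apply_moves([
  {"x": 0, "y": 0, "z": 0, "spin": 0, "claw": 5},
  {"x": 0, "y": 0, "z": 0, "spin": 0, "claw": 5},
  {"x": 0, "y": 0, "z": 0, "spin": 0, "claw": 5},
])

```text
time: 23.8
position: [0.5251, 0.1743, 0.1552]
eef_rot: [0.0, 0.001, 1.0, 0.0]
ft_force: [0.3, -0.5, 0.7]
gripper_width: 0.0503
finger_force: 0.0
```

```bash
python3 -c "
from workcell import workorder; print(workorder.job_done())"
```

```text
the job is handed in; nothing more can be done
None
```

The black dish is balanced on top of the upturned bowl, close to level, with the steel lid fully home on its rim; I handed the job in at about 24 s, and the system returned no verdict.

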